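# Make up the fogger kit and the survey kit

### The job

Make up two kits: into the blue tray a battery cell in the cradle and the orange nozzle and the amber bottle upright on the two round black spots, one on each; into the yellow tray a battery cell in the cradle and the red tape measure standing on the black rectangle, lengthwise along it. Take the cells one at a time from the lower end of the sloped track, laying the first in a cradle before taking the second and letting the next one roll down to the stop each time; the third cell stays in the track. Leave the white nozzle where it stands.

Things in the scene. Friction and masses are not known exactly. Their poses are not given: they have to be found in the camera images.
- tray_blue: Blue kit tray, fixed, 150 x 150 mm, floor 4 mm, rim 12 mm high. Origin: centre of underside. Cradle for a cell: two white bars along y (12 mm thick, 40 long, 44 apart), middle at x -36, y 0 mm; a cell laid there along y rests on the floor, centre at z 21 mm. Two flat round black spots, 44 mm wide, centred at x 36, y -42 and x 36, y +42 mm.
- tray_yellow: Yellow kit tray, fixed, 150 x 150 mm, floor 4 mm, rim 12 mm high. Origin: centre of underside. Cradle for a cell: two white bars along y (12 mm thick, 40 long, 44 apart), middle at x -36, y 0 mm; a cell laid there along y rests on the floor, centre at z 21 mm. Flat black rectangle, 42 (x) by 76 mm (y), centred at x 36, y 0 mm.
- track: Aluminium track, fixed, 160 mm long, 66 high; origin on the work surface below its middle. Falls 0.17 rad to its -x end; red stop there, 46 mm wide. Lowest cell: axis along y, centre x -61, y 0, z 36 mm; its ends overhang the floor 6 mm, free for fingers. Side walls, 68 mm over all, 20 above the floor, start 42 mm from the stop. Cells touch; when the lowest is lifted the rest roll down.
- cell_1: Battery cell, a green cylinder with a brass band, 34 mm in diameter and 58 mm long with flat ends, about 0.13 kg. Origin at its centre; its y axis is the cylinder's axis (x and z turn as it rolls). At the start it is the lowest in the track, against the stop.
- cell_2: Battery cell, a green cylinder with a brass band, 34 mm in diameter and 58 mm long with flat ends, about 0.13 kg. Origin at its centre; its y axis is the cylinder's axis (x and z turn as it rolls). At the start it is the middle one in the track.
- cell_3: Battery cell, a green cylinder with a brass band, 34 mm in diameter and 58 mm long with flat ends, about 0.13 kg. Origin at its centre; its y axis is the cylinder's axis (x and z turn as it rolls). At the start it is the uppermost in the track.
- nozzle_orange: Orange spray nozzle standing upright: cylinder 32 mm in diameter up to 42 mm, then a cone to 14 mm at its 62 mm high top; about 50 g. Origin at the centre of its underside. 
- nozzle_white: White spray nozzle standing upright: cylinder 32 mm in diameter up to 42 mm, then a cone to 14 mm at its 62 mm high top; about 50 g. Origin at the centre of its underside. It is spare and stays where it is.
- bottle: Small amber bottle with a white cap, standing upright, 36 mm in diameter in its lower part (up to about 45 mm), 76 mm high, about 70 g. Origin at the centre of its underside.
- tape: Red tape measure with black round labels, standing on edge: 66 mm long (its x), 32 mm thick (its y), 60 mm high, about 0.18 kg; grip it across its thickness. Origin at the centre of its underside.
There are look-alikes about, which are no part of the job. What is shaped like the cell_3 but purple is not meant. What is shaped like the bottle but pink is not meant.

How it is judged:
By the outcome, as a careful person would: the job done as asked, in the order asked, and still so for the second after the job is handed in, with the robot touching nothing.
It also fails if it takes over 136 s, if anything falls off the work surface, if the arm or the gripper's body presses on something with over 40 N, if the wrist force passes 120 N, or if a joint passes its speed limit or range.

### The arm

A 6-joint arm with a two-finger parallel gripper is mounted at the origin on the work surface. World frame = base frame: x ahead of the robot, y to its left, z up, the work surface at z = 0. Lengths are in m, angles in rad, forces in N, time in s.
With the tool pointing down it reaches from about 0.275 to 1 m from the base axis. Payload 8.4 kg.
Tool frame: the origin (TCP) lies on the centre line of the jaws, within the pads' length; the fingertips stand 17 mm ahead of it and the grasp point (between the pads) lies 2 mm behind it (bot.tcp_to_tips is the z of the fingertips in the tool frame, in m); z points along the fingers, y is the line along which they close (so a half turn about z gives the same grasp; the last joint's range is limited). The gripper opens to 85 mm and grips with 20 to 120 N. Pads are 22 mm wide; open, the fingers measure 114 mm over their backs; the gripper's body (76 mm by 85 mm) begins 54 mm behind the grasp point. The pads swing forward as they close: fully open they stand 13 mm farther back than shut.
Start: joints at [-1.242, 0.353, 1.633, -0, 1.155, -0.002], TCP at [0.203, -0.591, 0.248] pointing down, gripper open.
Joint ranges: [-2.63, 2.63], [-0.92, 2.1], [0.06, 2.66], [-1.3, 4.44], [0, 2.69], [-3.02, 3.02]. Speed limits (rad/s): [2.22, 2.22, 2.79, 3.14, 3.14, 3.14].

### API

Orientations are given as a unit quaternion [x, y, z, w].
In Python, from workcell import bot, hand, kinematics, get_obs, vision, hand_in gives the robot as it stands. The module is installed in compiled form; this text tells all that it offers. Calls block until the motion is done:
- bot.reach(position, orientation): joint-space move of the TCP to a pose.
- bot.servo_line(position, ori=None, velocity=0.15): straight line of the TCP; ori=None keeps the orientation; velocity is the mean speed in m/s.
- bot.goto_joints(angles): joint-space move.
- hand.move_gripper(opening, strength=None): finger opening in m; strength is the grip in N (None keeps the last); returns when the fingers have stopped.
- bot.dwell(seconds).
- kinematics.solve_ik(position, orientation): joint angles nearest the present ones, or None.
- get_obs(): the state.
- vision.read_camera(name): name is "scene" or "top" or "wrist"; returns a dict with "frame" (420x560x3 uint8, red, green, blue), "intrinsics" (3x3 intrinsics, pixels), "view" (4x4, takes a point from world to camera coordinates). Camera axes: x right, y down, z forward; pixel columns grow to the right and rows downward; lengths in m; the calibration is good to about 2 mm. A picture is of the moment at which its call begins. There is no depth.
A pose or a line that the arm cannot do raises bot.IKError and nothing moves.
- hand_in(): hands the job in; it is judged then, once.
The state is a dict: "time_s": time; "joint_pos": joint angles; "joint_vel": joint speeds; "joint_efforts": joint torques, N m; "position": TCP position; "orientation": TCP orientation; "wrist_force": force on the tool from outside, world axes, zero at the start; "ft_torque": the same for the moment, N m; "gripper_width": finger opening in m; "grip_force": force on a finger pad.
Only numpy, scipy, OpenCV 4.12 (cv2) and the standard library are available. Lean on these libraries where they do the work, as an engineer would, in place of code of your own. Each camera call takes 0.05 s, during which the arm holds its last target. There are 200 camera calls.

## Working session

There is one attempt and no reset: what is moved stays moved. The work goes in short steps, each a Python script; the robot and the scene stay as the last script left them, time stands still between calls to the robot, and variables do not carry over. Pictures are saved under pics/ and viewed, at most 14 in all, crops included, and the job is handed in when it is done.

```bash
mkdir -p pics; python3 - <<'E'
from workcell import *
import cv2,numpy as np
for n in ["top","scene"]:
    c=vision.read_camera(n); np.savez(n+".npz",**{k:np.array(v) for k,v in c.items()})
    cv2.imwrite(f"pics/{n}0.png",cv2.resize(c["frame"][:,:,::-1],(800,600),interpolation=cv2.INTER_CUBIC))
    V=np.array(c["view"]);print(n,-V[:3,:3].T@V[:3,3],V[2,:3],c["intrinsics"])
o=get_obs();print(o["time_s"],o["orientation"],o["gripper_width"])
E
```

```text
top [ 0.41619937 -0.04370171  1.31943881] [ 0.06047655  0.02617946 -0.99782625] [[491.11797259   0.         272.25467624]
 [  0.         491.11797259 213.25451266]
 [  0.           0.           1.        ]]
scene [ 1.21058069 -0.07851161  0.71322611] [-0.73554808  0.05667372 -0.67509786] [[489.84106557   0.         276.62855853]
 [  0.         489.84106557 212.81490545]
 [  0.           0.           1.        ]]
0.1 [ 9.86356418e-01  1.64622581e-01 -7.74923512e-05 -6.45731612e-04] 0.0854340298825886
```

View pics/top0.png

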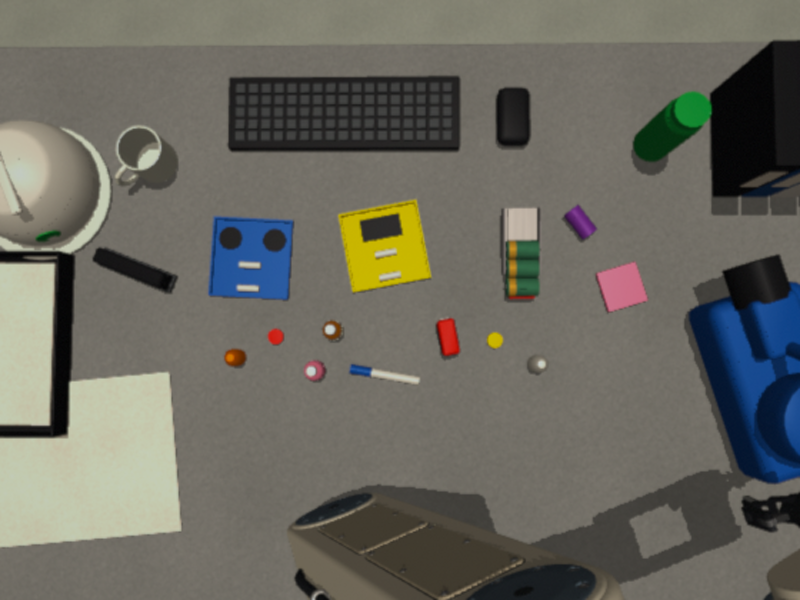

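View pics/scene0.png

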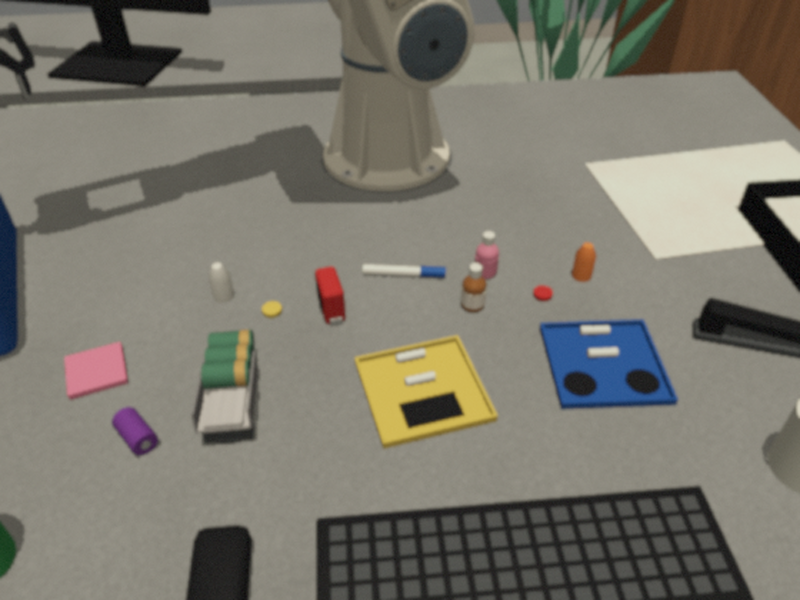

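The top view (800x600) shows the blue tray at (252,258), the yellow tray at (385,246), the track at (521,252) with its stop at the bottom, the orange nozzle (235,357), the bottle (332,330), the tape (448,337) and the white nozzle (537,365). The purple cell (580,222) and pink bottle (314,371) are the look-alikes. Next I'll enlarge.

```bash
python3 - <<'E'
import cv2,numpy as np
f=np.load("top.npz")["frame"][:,:,::-1]
for n,c0 in [("A",140),("B",230)]:
    im=cv2.resize(f[143:263,c0:c0+160],(800,600),interpolation=cv2.INTER_CUBIC)
    for i in range(0,160,20): cv2.putText(im,str(c0+i),(i*5,10),0,.35,(255,255,255),1)
    for i in range(0,120,20): cv2.putText(im,str(143+i),(0,i*5+4),0,.35,(255,255,255),1)
    cv2.imwrite(f"pics/top{n}.png",im)
E
```

```text
(no output)
```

View pics/topA.png

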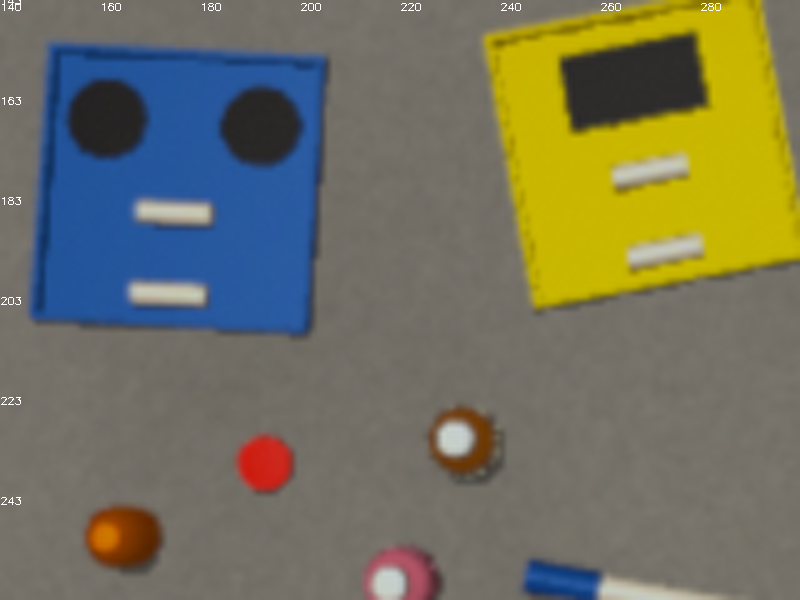

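View pics/topB.png

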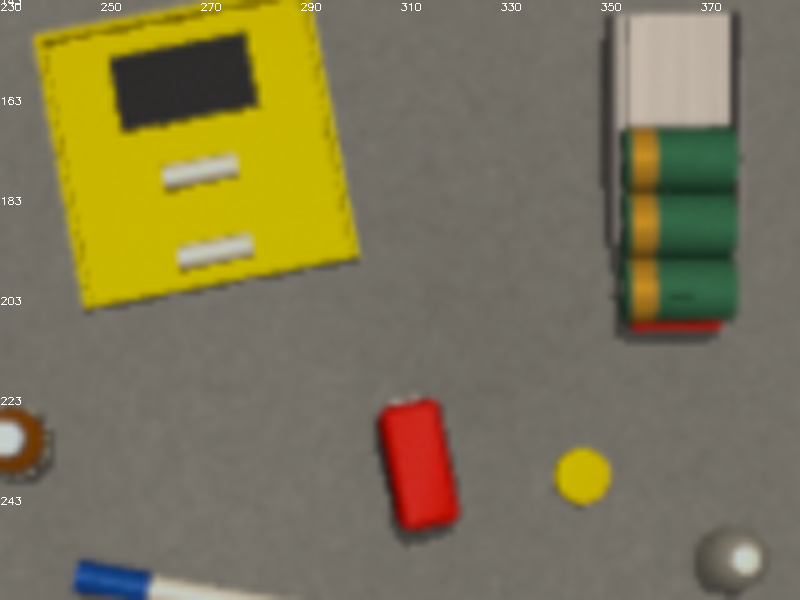

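Crop A shows the blue spots at (108,118) and (262,126), the bars at (174,212) and (168,294), the bottle cap at (455,439) and the orange tip at (105,537). Crop B shows the yellow tray, with its rectangle at about (184,83), the tape top spanning (380,401) to (459,530), and the lowest cell at (680,289). Now I'll convert these to world positions.

```bash
cat > h.py <<'E'
from workcell import *
import numpy as np, cv2
def ray(c,uv,z):
    V=np.array(c["view"]);K=np.array(c["intrinsics"]);R=V[:3,:3]
    o=-R.T@V[:3,3]; d=R.T@np.linalg.inv(K)@np.array([uv[0],uv[1],1.])
    return (o+d*(z-o[2])/d[2])[:2]
def rigid(loc,w):  # local->world 2D fit: yaw, translation, residual
    l=np.array(loc,float);w=np.array(w);a=(l-l.mean(0))@[1,1j];b=(w-w.mean(0))@[1,1j]
    th=np.angle(np.vdot(a,b));R=np.array([[np.cos(th),-np.sin(th)],[np.sin(th),np.cos(th)]])
    t=w.mean(0)-R@l.mean(0);return th,t,np.abs(l@R.T+t-w).max()
def at(pose,l): 
    th,t=pose;return np.array(t)+[np.cos(th)*l[0]-np.sin(th)*l[1],np.sin(th)*l[0]+np.cos(th)*l[1]]
E
python3 - <<'E'
from h import *
c=np.load("top.npz")
A=lambda u,v,z:ray(c,(140+u/5-.4,143+v/5-.4),z)
B=lambda u,v,z:ray(c,(230+u/5-.4,143+v/5-.4),z)
q=.075
print("blue rim",rigid([(q,q),(q,-q),(-q,-q),(-q,q)],[A(50,44,.012),A(326,58,.012),A(308,334,.012),A(32,320,.012)]))
print("blue spots",rigid([(.036,.042),(.036,-.042)],[A(108,118,.004),A(262,126,.004)]))
print("bars",A(171,253,.016))
print("yel rim",rigid([(q,q),(-q,q),(-q,-q)],[B(36,36,.012),B(86,310,.012),B(360,258,.012)]))
print("yel rect",rigid([(.057,.038),(.057,-.038),(.015,-.038),(.015,.038)],[A(560,60,.004),A(695,35,.004),A(708,105,.004),A(573,131,.004)]))
print("bars",B(208.5,212,.016))
print("bottle",A(455,439,.076),"orange",A(105,537,.062))
print("tape",rigid([(.033,.016),(.033,-.016),(-.033,-.016),(-.033,.016)],[B(380,410,.06),B(436,401,.06),B(459,520,.06),B(405,530,.06)]))
print("cells",B(680,289,.036),B(680,224,.042),B(680,160,.048),"ends",B(622,289,.036),B(738,289,.036),"stop",B(677,325,.03))
print("white",B(745,558,.062), bot.tcp_to_tips)
E
```

```text
blue rim (np.float64(-0.04918215746926885), array([0.58359591, 0.25199   ]), np.float64(0.00040087505958696923))
blue spots (np.float64(-0.05163252378666332), array([0.58499202, 0.25290962]), np.float64(0.00010891329784779025))
bars [0.54831162 0.25472101]
yel rim (np.float64(0.18629095194443016), array([ 6.06368684e-01, -5.54281865e-04]), np.float64(0.000590578926098026))
yel rect (np.float64(0.18769488412582164), array([6.07052744e-01, 5.84899693e-04]), np.float64(0.0016889906709938174))
bars [ 0.57074823 -0.00662402]
bottle [0.44767772 0.09446877] orange [0.3970168  0.27586377]
tape (np.float64(0.1934057292632973), array([ 0.4354989 , -0.11666692]), np.float64(0.0025974326947000304))
cells [ 0.52828444 -0.25361605] [ 0.5617057  -0.25287518] [ 0.59439438 -0.25212911] ends [ 0.52822049 -0.22345795] [ 0.52834831 -0.28373723] stop [ 0.50987463 -0.25289839]
white [ 0.38902561 -0.28124533] 0.017
```

```bash
cat >> h.py <<'E'
from scipy.spatial.transform import Rotation as Rt
BLUE=(-.050,(.5845,.2525)); YEL=(.187,(.6067,0.)); Q=np.pi/2; SAFE=.17
def quat(a):
    y=np.array([np.cos(a),np.sin(a),0]);z=np.array([0,0,-1.]);return Rt.from_matrix(np.c_[np.cross(y,z),y,z]).as_quat()
def over(xy,a,z=SAFE):
    q0=np.array(get_obs()["joint_pos"]);best=None
    for k in (a,a+np.pi):
        s=kinematics.solve_ik([*xy,z],quat(k))
        if s is not None:
            d=np.abs(np.array(s)-q0).max()
            if best is None or d<best[0]: best=(d,k)
    bot.reach([*xy,z],quat(best[1]))
def pick(xy,a,z,opening,N=40):
    hand.move_gripper(opening,N); over(xy,a); bot.servo_line([*xy,z],velocity=.12)
    hand.move_gripper(0,N); bot.servo_line([*xy,SAFE],velocity=.12); log("picked")
def place(xy,a,z,opening):
    over(xy,a); bot.servo_line([*xy,z],velocity=.10); log("down")
    hand.move_gripper(opening); bot.servo_line([*xy,SAFE],velocity=.15); log("left")
def log(m):
    o=get_obs();print(m,round(o["time_s"],1),"w",round(o["gripper_width"],4),"g",np.round(o["grip_force"],1),"F",np.round(o["wrist_force"],1),"q6",round(o["joint_pos"][5],2))
def snap(cam,name,box=None):
    c=vision.read_camera(cam);f=c["frame"];np.savez(name+".npz",**{k:np.array(v) for k,v in c.items()})
    if box: f=f[box[1]:box[3],box[0]:box[2]]
    cv2.imwrite(f"pics/{name}.png",cv2.resize(f[:,:,::-1],(800,600),interpolation=cv2.INTER_CUBIC))
E
python3 - <<'E'
from h import *
pick((.528,-.2535),Q+.022,.041,.080)
snap("wrist","w1")
place(at(BLUE,(-.036,0)),Q+BLUE[0],.0275,.070)
snap("wrist","w2")
E
```

```text
picked 4.8 w 0.0573 g 42.9 F [-0.3 -0.5 -1. ] q6 1.1
down 8.3 w 0.0575 g 43.0 F [ 0.3  0.7 -1.1] q6 2.05
left 9.7 w 0.0699 g 0.0 F [-0.4 -0.5 -0.3] q6 2.05
```

View pics/w2.png

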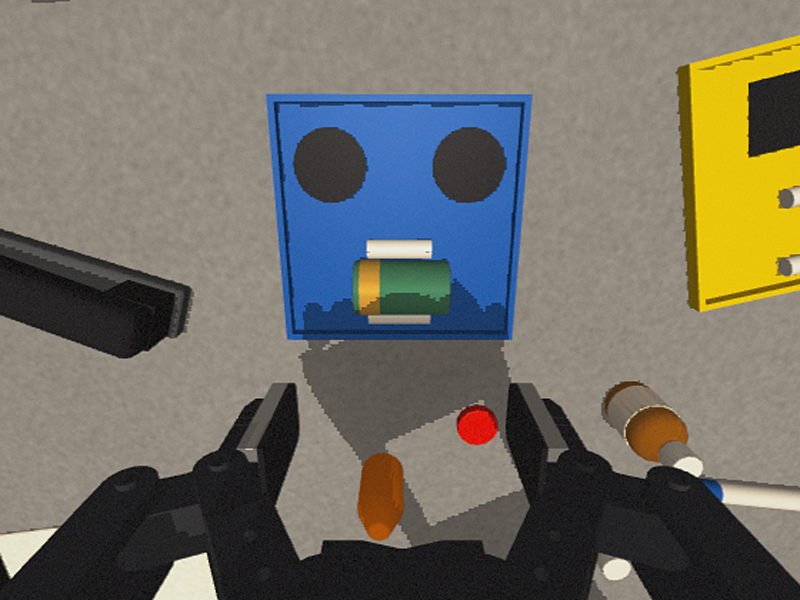

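The wrist view shows cell 1 lying between the cradle bars at (405,287). The nozzle tip is at (380,537) and the bottle cap at (688,463), so I'll use these to cross-check positions. Then I'll place the nozzle and bottle in the blue tray and look at the track.

```bash
python3 - <<'E'
from h import *
c=np.load("w2.npz");W=lambda u,v,z:ray(c,(u*.7-.15,v*.7-.15),z)
print("tip",W(380,537,.062),"cap",W(688,463,.076),"spots",W(330,165,.004),W(469,165,.004),at(BLUE,(.036,.042)),at(BLUE,(.036,-.042)))
snap("top","t1",(230,143,390,263))
E
```

```text
tip [0.39258983 0.27573948] cap [0.45190194 0.09537388] spots [0.62198479 0.29397077] [0.61791159 0.20985529] [0.62255413 0.29264826] [0.61835588 0.20875324]
```

View pics/t1.png

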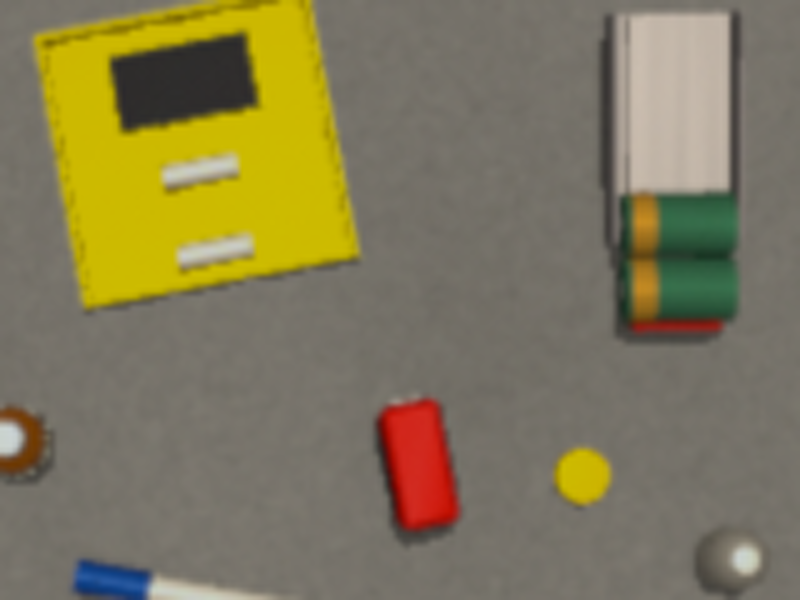

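The track shows that two cells remain, the lower one at the stop (680,289). The two x estimates for the nozzle and the bottle differ by 4 mm, so I'll close the jaws along x to centre each of them.

```bash
python3 - <<'E'
from h import *
pick((.3955,.2758),0,.032,.065,30)
place(at(BLUE,(.036,.042)),BLUE[0],.037,.046)
pick((.4495,.0950),0,.032,.070,30)
place(at(BLUE,(.036,-.042)),BLUE[0],.037,.050)
snap("wrist","w3")
E
```

```text
picked 14.3 w 0.0308 g 29.7 F [ 0.1 -0.3 -0. ] q6 0.61
down 16.7 w 0.0309 g 29.7 F [ 0.9  0.  -0.1] q6 0.49
left 18.0 w 0.0461 g 0.0 F [ 0.2  0.2 -0.4] q6 0.49
picked 22.4 w 0.0353 g 30.0 F [ 0.4  0.5 -1.5] q6 0.21
down 24.7 w 0.0351 g 30.0 F [-0.1  0.1 -1.4] q6 0.37
left 26.1 w 0.0501 g 0.0 F [-0.1 -0.2  0.2] q6 0.37
```

View pics/w3.png

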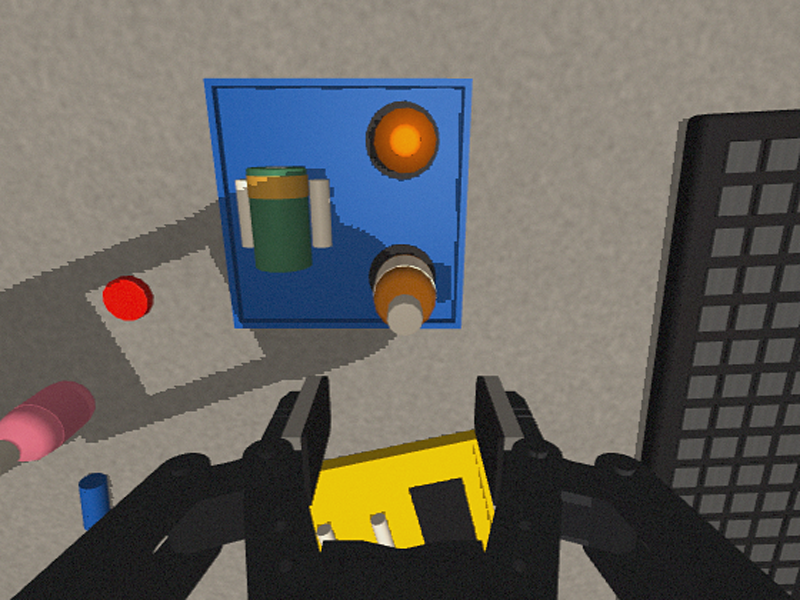

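The nozzle at (403,140) and the bottle at (403,290) stand upright on their spots, and the cell is in its cradle. Next is cell 2, then a look at the tape.

```bash
python3 - <<'E'
from h import *
pick((.528,-.2535),Q+.022,.041,.080)
place(at(YEL,(-.036,0)),Q+YEL[0],.0275,.070)
snap("top","t2",(230,143,390,263))
over((.345,-.096),.19+Q,.20); log("look")
snap("wrist","w4")
E
```

```text
picked 31.0 w 0.0574 g 42.9 F [ 0.2  0.9 -1.1] q6 1.1
down 33.6 w 0.0574 g 42.9 F [ 1.2 -0.5 -2.1] q6 1.37
left 35.0 w 0.0701 g 0.0 F [-0.4  0.2  0.6] q6 1.37
look 36.0 w 0.07 g 0.0 F [ 0.4 -0.7 -0. ] q6 1.11
```

View pics/w4.png

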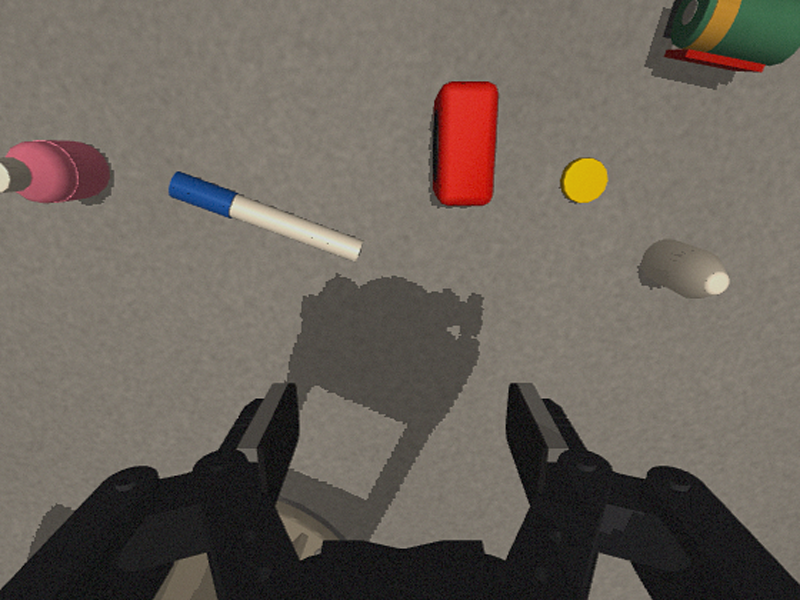

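View pics/t2.png

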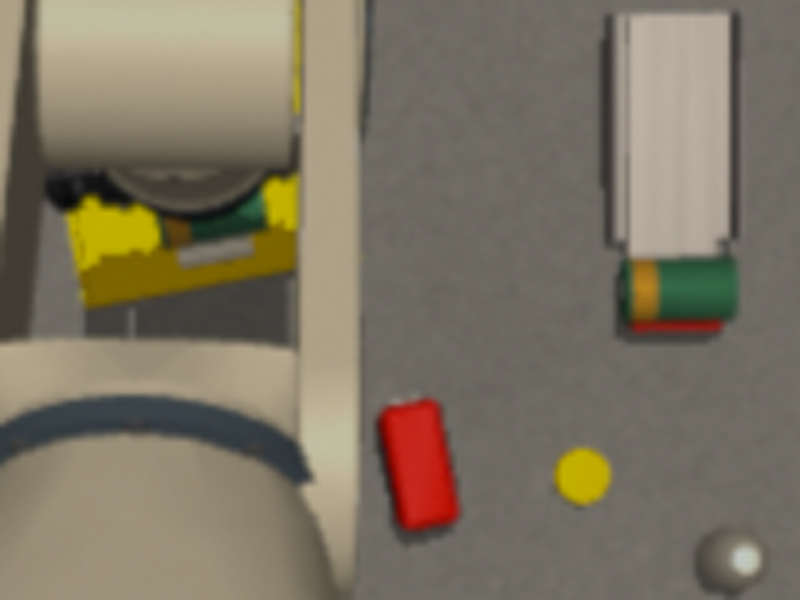

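Cell 3 sits at the stop and cell 2 is in the yellow cradle. The tape's top spans x 442–496, y 82–206 in the wrist picture.

```bash
python3 - <<'E'
from h import *
c=np.load("w4.npz");W=lambda u,v,z:ray(c,(u*.7-.15,v*.7-.15),z)
V=c["view"];print(-V[:3,:3].T@V[:3,3])
a=[W(470,82,.06),W(468,206,.06)];print(a,(a[0]+a[1])/2,np.linalg.norm(a[0]-a[1]),np.arctan2(*(a[0]-a[1])[::-1]))
print(W(444,140,.06),W(497,140,.06))
E
```

```text
[ 0.42745475 -0.08020765  0.32610147]
[array([ 0.46638892, -0.10949256]), array([ 0.40365537, -0.12357743])] [ 0.43502215 -0.116535  ] 0.06429527768187637 0.22085645423720482
[ 0.43570831 -0.10236468] [ 0.44121604 -0.13076893]
```

```bash
python3 - <<'E'
from h import *
pick((.4352,-.1166),.195+Q,.034,.065,50)
place(at(YEL,(.036,0)),YEL[0],.039,.046)
over((.40,-.30),0,.25)
snap("top","t3",(140,143,300,263)); snap("scene","s3",(220,200,500,410)); log("end")
E
```

```text
picked 39.7 w 0.0317 g 49.5 F [ 0.3 -0.  -1.1] q6 1.11
down 42.3 w 0.0317 g 49.7 F [-1.3  1.2 -1.3] q6 -0.18
left 43.6 w 0.0462 g 0.0 F [-0.4  0.6 -0.6] q6 -0.18
end 45.2 w 0.0462 g 0.0 F [ 0.5 -0.5 -0.6] q6 -0.65
```

View pics/t3.png

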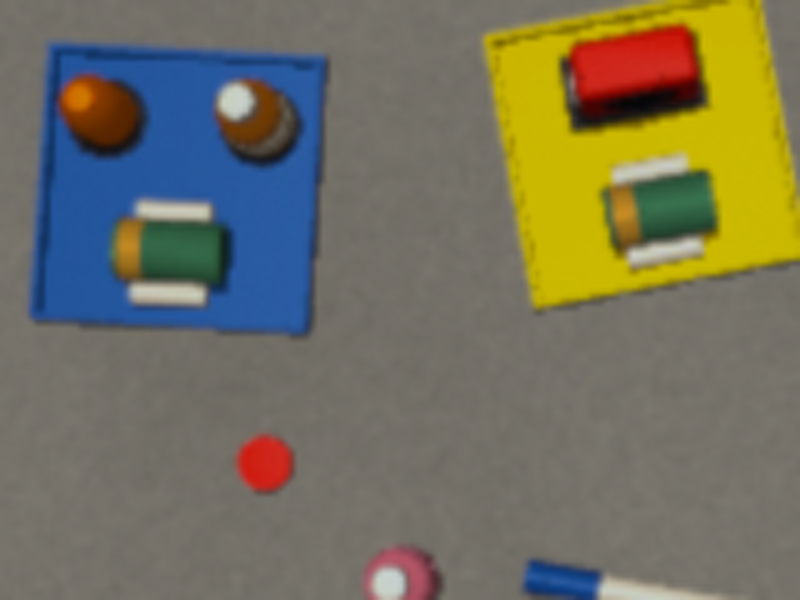

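View pics/s3.png

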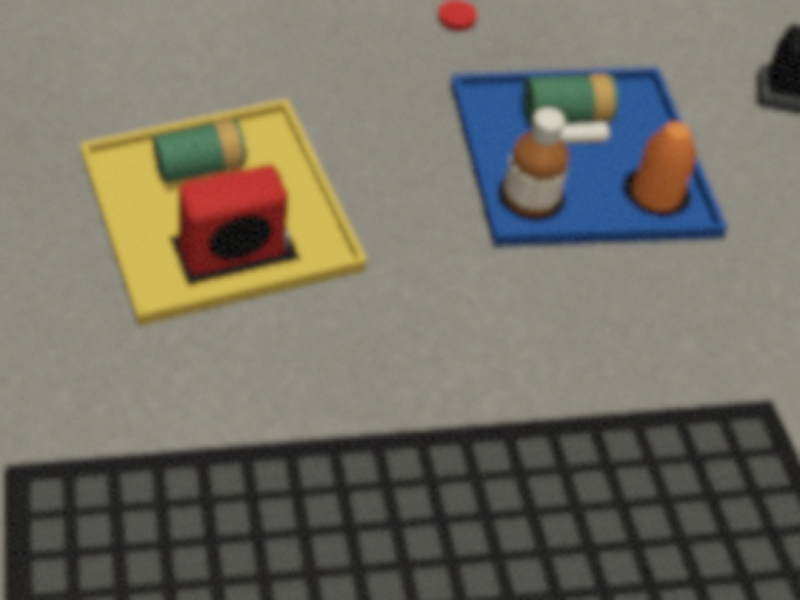

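Both kits look right. In the top crop the tape (635,70) is on its rectangle, the cells at (170,252) and (660,210) are in their cradles, and the nozzle and bottle are upright on their spots.

```bash
python3 -c "
from workcell import *
print(hand_in())"
```

```text
the job is handed in; nothing more can be done
None
```

Both kits are made up as asked and the job is handed in at about 45 s of robot time; the third cell stays in the track and I left the white nozzle untouched, but hand-in returned no verdict.

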